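Turn the torch round and clamp it in its charger

TASK

Put the torch on charge: draw it out of the blue holder, lay it down on the bench and let go, then take it by its lens end and lay it in the black and grey charging cradle, tail in the channel under the clamp and lens end on the rubber rest. Let go of it, then press the orange clamp fully shut over the tail so that the torch is driven home against the sprung plate. Leave the tools and other things on the bench where they are.

Things in the scene. Friction and masses are not known exactly. Their poses are not given: they have to be found in the camera images.
- torch: Black round pocket torch, 127 mm long, about 0.13 kg, loose. Its y axis runs along it: tail face at y = +63 mm, lens face at y = -63 mm, centre of mass y = -4 mm. Lens head 35 mm across (y = -63 to -38), then an even taper to 27 mm at the tail. Origin mid-length on the skin, underneath at the start (goes round if it rolls). Starts level, lens half in the holder up to y = 0 (+-5 mm), tail half sticking out.
- torch_tail (a point): Point on the torch's axis, 8 mm inside its tail face; 13.7 mm above a flat surface on which the torch lies.
- torch_lens (a point): Point on the torch's axis, 8 mm inside its lens face, 110 mm from torch_tail; 17.5 mm above a flat surface on which the torch lies.
- holder: Fixed blue block, 54 mm wide (foot 74 mm), 61 mm high, 80 mm deep, with a square pocket 44 x 44 mm, 75 mm deep, open only towards its -x. Origin on the bench under the middle of the mouth; x points into the pocket, z up. Pocket floor 12 mm above the bench; a rubber tongue 16 mm wide of that height reaches 27 mm out of the mouth. The torch comes out by a straight pull of 75 mm along -x.
- cradle: Fixed charging cradle, black base 175 x 66 x 8 mm. Origin on the bench under the middle of the channel's mouth; x along the channel to its end wall, z up. Grey channel: 36 mm wide, from x = 0 to 78 mm, walls 9 mm thick with tops 48 to 52 mm above the bench, no room for fingers inside; open on top and towards -x. Seat (channel floor, lens rest): 24 mm above the bench.
- cradle_rest (a point): Middle of the top of the rubber rest for the torch's lens end, 16 mm long, 14 mm wide; in the cradle frame x = -44, z = 24 mm. Beside it there is free room for fingers down to 8 mm above the bench.
- cradle_seat (a point): Where torch_tail is when the torch is home, lens towards the cradle's -x: in the cradle frame x = 64, y = 0, z = 37.7 mm.
- plate (a joint): Travel of the sprung contact plate in the channel (x = 47 to 72 mm of the cradle frame): 0 = up, 6 mm above the seat, 0.006 m = fully down. Spring 1.8 N at first, 3.6 N when down: more than the torch's weight, so a torch laid in rides with its tail 6 to 9 mm too high until the clamp presses it down.
- clamp (a joint): Angle of the orange clamp strap (72 mm long, 30 mm wide, tip 40 mm, 6 mm thick), hinged beside the channel at the cradle's +y: 0 = shut, level across the channel and the torch's tail, upper face 64 mm above the bench; grows as it opens, 1.57 = upright, stop at 1.8. Starts at 1.5 to 1.75. Stiff hinge (0.2 N m), stays where it is left; shutting it on the torch takes 5 to 6 N near its tip.
- clamp_hinge (a point): Middle of the clamp's hinge axis, which runs along the cradle's x axis; in the cradle frame x = 55, y = 34, z = 58 mm. Its two fixed ears stand beside the channel up to 64 mm above the bench (x = 30 to 80, y = 27 to 40 mm).
- clamp_tip (a point): Middle of the clamp's outer (when shut: upper) face at its free end, 66 mm along the strap from the hinge axis and 7 mm out; in the cradle frame x = 55, y = -32, z = 65 mm when shut.
- screwdriver_c: Small blue screwdriver, 135 mm, loose; leave alone.
- marker: Blue and black marker pen, 131 mm, loose; leave alone.
- tape_measure: Yellow tape measure, 68 x 83 x 37 mm, loose; leave alone.
- wrench_13: Combination spanner, 176 mm, loose; leave alone.
- threadlock: Small red bottle with a white nozzle, 33 mm across, 104 mm high, standing loose; leave alone.

How it is judged:
By the outcome, as a careful person would: the job done as asked, in the order asked, and still so for the second after the job is handed in, with the robot touching nothing.
It also fails if it takes over 72 s, if anything falls off the work surface, if the arm or the gripper's body presses on something with over 40 N, if the wrist force passes 120 N, or if a joint passes its speed limit or range.

ROBOT

A 6-joint arm with a two-finger parallel gripper is mounted at the origin on a cart in front of the work surface, level with it; the furniture and walls round the work are solid. World frame = base frame: x ahead of the robot, y to its left, z up, the work surface at z = 0. Lengths are in m, angles in rad, forces in N, time in s.
With the tool pointing down it reaches from about 0.275 to 0.825 m from the base axis. Payload 5.2 kg.
Tool frame: the origin (TCP) lies between the finger pads; the fingertips stand 14 mm ahead of it and the grasp point (between the pads) lies 5 mm behind it; z points along the fingers, y is the line along which they close (so a half turn about z gives the same grasp; the last joint's range is limited). The gripper opens to 93 mm and grips with 3 to 60 N. Pads are 15 mm wide; open, the fingers measure 128 mm over their backs; the gripper's body (75 mm by 188 mm) begins 65 mm behind the grasp point.
Start: joints at [-0.203, 0.259, 1.535, -0, 1.348, -0.203], TCP at [0.55, 0, 0.233] pointing down, gripper open.
Joint ranges: [-3.14, 3.14], [-0.91, 2.08], [0.19, 2.58], [-1.22, 4.36], [0.22, 2.71], [-3.12, 3.12]. Speed limits (rad/s): [2.57, 2.57, 3.14, 3.14, 3.14, 3.14].

INTERFACE

Orientations are given as a 3x3 rotation matrix whose columns are the frame's x, y, z axes.
In Python, from cell import env, fingers, solve_ik, status, viewer, workorder, search_frame gives the robot as it stands. The module is installed in compiled form; this text tells all that it offers. Calls block until the motion is done:
- env.movep(position, orientation): joint-space move of the TCP to a pose.
- env.servo_line(position, rate=0.15, attitude=None): straight line of the TCP; attitude=None keeps the orientation; rate is the mean speed in m/s.
- env.move_j(angles): joint-space move.
- fingers.ungrasp() and fingers.clamp(): open the fingers fully, or close them until they stop; the grip force is fixed at half the most.
- env.pause(seconds).
- solve_ik(position, orientation): joint angles nearest the present ones, or None.
- status.state(): the state.
- viewer.grab_frame(name): name is "scene" or "side" or "wrist"; returns a dict with "image" (420x560x3 uint8, blue, green, red), "camera_matrix" (3x3 intrinsics, pixels), "dist_coeffs" ([k1, k2, p1, p2, k3] as OpenCV has them; the pictures are not rectified), "camera_from_world" (4x4, takes a point from world to camera coordinates). Camera axes: x right, y up, looking along -z (the intrinsics and any distortion apply to the point x, -y, -z); pixel columns grow to the right and rows downward; lengths in m; the calibration is good to about 2 mm. A picture is of the moment at which its call begins. There is no depth.
A pose or a line that the arm cannot do raises env.PlanningError and nothing moves.
- workorder.sign_off(): hands the job in; it is judged then, once.
Trained networks look in a picture, given as the dict that the camera call returned (one of the last four; its "shot" number tells which), for a name from the list of things; names that differ only in an ending like _2 or _b are one class to them, and where a whole thing is asked for, a point or a joint stands for the part that bears it (a point fixed in the world has none). Each returns a list of dicts, best first, with "score" (0 to 1); they miss things now and then, are a little off and sometimes report something else, mostly with a low value. They report only what shows in the picture. A call takes as long as a camera call.
- search_frame(picture, thing): "point" ([column, row] in pixels, amid what is visible of it).
The state is a dict: "clock": time; "joint_positions": joint angles; "qvel": joint speeds; "effort": joint torques, N m; "tcp_pos": TCP position; "orientation": TCP orientation; "force": force on the tool from outside, world axes, zero at the start; "wrist_torque": the same for the moment, N m; "opening": opening from 0.0 (shut) to 1.0 (fully open); "gripper_force": force on a finger pad.
Only numpy, scipy, OpenCV 4.12 (cv2) and the standard library are available. Lean on these libraries where they do the work, as an engineer would, in place of code of your own. Each camera call takes 0.05 s, during which the arm holds its last target. There are 200 camera calls.

## Working session

There is one attempt and no reset: what is moved stays moved. The work goes in short steps, each a Python script; the robot and the scene stay as the last script left them, time stands still between calls to the robot, and variables do not carry over. Pictures are saved under pics/ and viewed, at most 10 in all, crops included, and the job is handed in when it is done.

```bash
mkdir -p pics
cat > h.py <<'E'
import numpy as np, cv2
from cell import env, fingers, solve_ik, status, viewer, workorder, search_frame
def proj(f,P):
    P=np.atleast_2d(P); T=np.array(f["camera_from_world"]); c=P@T[:3,:3].T+T[:3,3]
    c=c*[1,-1,-1]
    return cv2.projectPoints(c.reshape(-1,1,3),np.zeros(3),np.zeros(3),np.array(f["camera_matrix"]),np.array(f["dist_coeffs"],float))[0].reshape(-1,2)
def ray(f,uv):
    T=np.array(f["camera_from_world"]); R=T[:3,:3]; o=-R.T@T[:3,3]
    n=cv2.undistortPoints(np.array(uv,float).reshape(-1,1,2),np.array(f["camera_matrix"]),np.array(f["dist_coeffs"],float)).reshape(2)
    d=R.T@np.array([n[0],-n[1],-1.]); return o,d/np.linalg.norm(d)
def atz(f,uv,z):
    o,d=ray(f,uv); return o+d*(z-o[2])/d[2]
def tri(obs):
    A=np.zeros((3,3));b=np.zeros(3)
    for f,uv in obs:
        o,d=ray(f,uv);M=np.eye(3)-np.outer(d,d);A+=M;b+=M@o
    p=np.linalg.solve(A,b); e=[np.linalg.norm(proj(f,p)[0]-uv) for f,uv in obs]
    return p,e
def down(a):  # fingers close along direction at angle a in xy
    y=np.array([np.cos(a),np.sin(a),0]);z=np.array([0,0,-1.]);return np.column_stack([np.cross(y,z),y,z])
E
cat > a.py <<'E'
from h import *
np.set_printoptions(precision=3,suppress=True)
F={n:viewer.grab_frame(n) for n in("scene","side","wrist")}
for n,f in F.items():
    cv2.imwrite(f"pics/0{n}.png",f["image"]); T=np.array(f["camera_from_world"]); print(n,-T[:3,:3].T@T[:3,3])
for t in["torch","torch_tail","holder","cradle","cradle_rest","cradle_seat","clamp_hinge","clamp_tip","tape_measure","marker","screwdriver_c","wrench_13","threadlock"]:
    for n,f in F.items():
        try: r=search_frame(f,t)
        except Exception as e: r=[];print(e)
        print(t,n,[(np.round(x["point"]).tolist(),round(x["score"],2)) for x in r[:2]])
print(status.state()["clock"])
E
python3 a.py; python3 -c "
import cv2,numpy as np
a=cv2.imread('pics/0scene.png');cv2.imwrite('pics/0s2.png',a)"
```

```text
scene [-0.082  0.861  1.054]
side [ 0.244 -0.988  0.849]
wrist [0.549 0.085 0.384]
torch scene [([281.0, 252.0], 0.74)]
torch side [([237.0, 201.0], 0.56), ([341.0, 319.0], 0.55)]
torch wrist [([245.0, 163.0], 0.6)]
torch_tail scene [([281.0, 253.0], 0.62)]
torch_tail side [([236.0, 201.0], 0.71)]
torch_tail wrist [([243.0, 164.0], 0.86)]
holder scene [([261.0, 243.0], 0.63)]
holder side [([261.0, 194.0], 0.66)]
holder wrist [([302.0, 152.0], 0.74)]
cradle scene [([317.0, 199.0], 0.55)]
cradle side [([292.0, 264.0], 0.95), ([239.0, 200.0], 0.48)]
cradle wrist [([300.0, 358.0], 0.79), ([456.0, 234.0], 0.21)]
cradle_rest scene [([315.0, 200.0], 0.9)]
cradle_rest side [([290.0, 264.0], 0.93)]
cradle_rest wrist [([299.0, 357.0], 0.7), ([246.0, 11.0], 0.56)]
cradle_seat scene [([321.0, 198.0], 0.82)]
cradle_seat side [([260.0, 197.0], 0.36)]
cradle_seat wrist [([299.0, 361.0], 0.83)]
clamp_hinge scene [([308.0, 183.0], 0.71), ([315.0, 200.0], 0.59)]
clamp_hinge side [([291.0, 264.0], 0.8)]
clamp_hinge wrist [([297.0, 358.0], 0.92), ([456.0, 231.0], 0.43)]
clamp_tip scene [([306.0, 183.0], 0.68)]
clamp_tip side [([293.0, 230.0], 0.75)]
clamp_tip wrist []
tape_measure scene [([338.0, 166.0], 0.71), ([307.0, 184.0], 0.42)]
tape_measure side [([341.0, 319.0], 0.63)]
tape_measure wrist []
marker scene [([257.0, 326.0], 0.66), ([280.0, 252.0], 0.58)]
marker side [([186.0, 170.0], 0.71)]
marker wrist []
screwdriver_c scene []
screwdriver_c side [([263.0, 358.0], 0.6)]
screwdriver_c wrist [([243.0, 166.0], 0.29)]
wrench_13 scene [([242.0, 291.0], 0.45)]
wrench_13 side [([218.0, 176.0], 0.59)]
wrench_13 wrist [([247.0, 10.0], 0.75), ([244.0, 164.0], 0.68)]
threadlock scene [([233.0, 197.0], 0.38)]
threadlock side []
threadlock wrist [([454.0, 230.0], 0.91), ([302.0, 151.0], 0.72)]
2.1
```

View pics/0wrist.png

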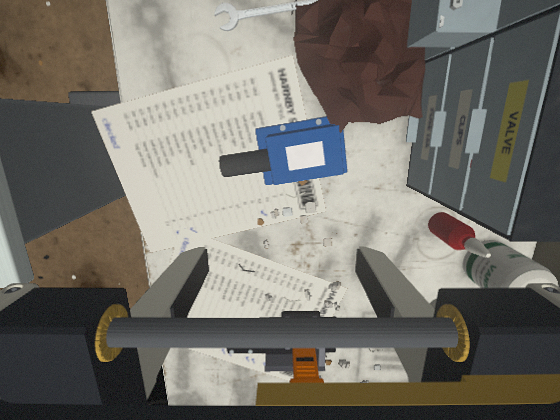

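View pics/0side.png

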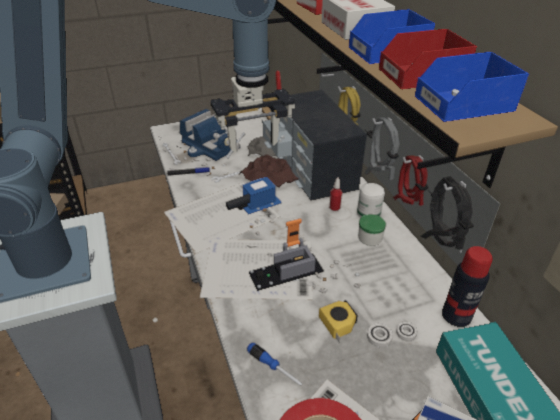

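View pics/0scene.png

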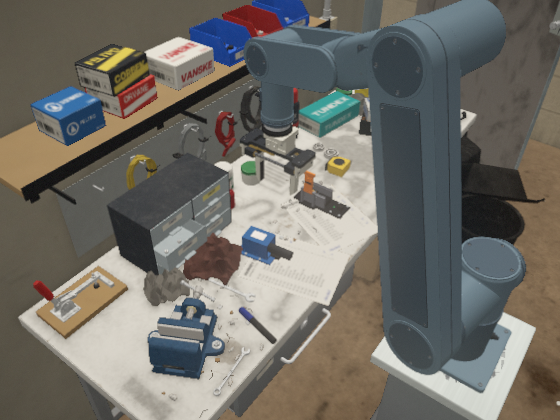

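The wrist view shows the torch's tail at (220,163), its axis running to the holder mouth at about (265,160), and the cradle hidden behind the gripper at about (300,355). The side view shows the cradle from its rest at about (255,272) to the channel end at (318,262), with the clamp upright at (293,232). The scene view agrees.

```bash
cat > b.py <<'E'
from h import *
np.set_printoptions(precision=3,suppress=True)
F={n:viewer.grab_frame(n) for n in("scene","side","wrist")}
s,d,w=F["scene"],F["side"],F["wrist"]
print("tail",tri([(w,(243,164)),(d,(236,201)),(s,(281,253))]))
print("holder",tri([(w,(302,152)),(d,(261,194)),(s,(261,243))]))
print("cradle",tri([(d,(291,264)),(s,(316,200))]))
print("cliptip",tri([(d,(293,230)),(s,(306,183))]))
print("tailtip",atz(w,(220,163),.03),"mouth",atz(w,(265,160),.03), "bottle",atz(w,(450,230),.05), atz(w,(490,255),.1),"drawer",atz(w,(406,188),0.0),"tape",atz(d,(338,320),.03))
print("view centre",atz(w,(280,210),0), atz(w,(280,20),0),atz(w,(280,400),0))
E
python3 b.py
```

```text
tail (array([0.503, 0.035, 0.029]), [np.float64(1.4649284587240947), np.float64(1.2053975873771439), np.float64(1.1388142486878328)])
holder (array([0.574, 0.043, 0.029]), [np.float64(4.055403895670754), np.float64(2.5551502056018798), np.float64(2.5817935086587944)])
cradle (array([ 0.562, -0.232,  0.013]), [np.float64(1.4134590318279614), np.float64(1.0902041096690622)])
cliptip (array([ 0.58 , -0.198,  0.092]), [np.float64(0.6615738546363735), np.float64(0.521706466673383)])
tailtip [0.474 0.034 0.03 ] mouth [0.529 0.038 0.03 ] bottle [ 0.757 -0.044  0.05 ] [ 0.774 -0.054  0.1  ] drawer [ 0.717 -0.003  0.   ] tape [ 0.592 -0.434  0.03 ]
view centre [ 0.547 -0.034  0.   ] [0.547 0.195 0.   ] [ 0.547 -0.382  0.   ]
```

```bash
cat > c.py <<'E'
from h import *
import pickle
np.set_printoptions(precision=3,suppress=True)
R=np.array(status.state()["orientation"]); print(R)
fr=[]
for i,p in enumerate([(.535,-.27,.22),(.60,-.29,.22),(.55,-.02,.2),(.48,-.01,.2)]):
    env.movep(p,R); f=viewer.grab_frame("wrist"); fr.append(f); cv2.imwrite(f"pics/1_{i}.png",f["image"])
    for t in ["cradle_rest","cradle_seat","clamp_tip","clamp_hinge"] if i<2 else ["torch_tail","holder"]:
        print(i,t,[(np.round(x["point"]).tolist(),round(x["score"],2)) for x in search_frame(f,t)[:2]])
pickle.dump(fr,open("fr.pkl","wb"));print(status.state()["clock"])
a=[cv2.imread(f"pics/1_{i}.png") for i in range(4)]
cv2.imwrite("pics/1ab.png",np.hstack([a[0][:,100:500],a[1][:,50:450]])); cv2.imwrite("pics/1cd.png",np.hstack([a[2][:,50:450],a[3][:,100:500]]))
E
python3 c.py
```

```text
[[ 0.  1.  0.]
 [ 1. -0.  0.]
 [ 0.  0. -1.]]
0 cradle_rest [([297.0, 162.0], 0.68)]
0 cradle_seat [([297.0, 163.0], 0.57)]
0 clamp_tip [([327.0, 142.0], 0.56)]
0 clamp_hinge [([294.0, 164.0], 0.62)]
1 cradle_rest [([244.0, 145.0], 0.68)]
1 cradle_seat [([246.0, 148.0], 0.97)]
1 clamp_tip [([251.0, 121.0], 0.74), ([140.0, 281.0], 0.49)]
1 clamp_hinge [([243.0, 143.0], 0.88)]
2 torch_tail [([236.0, 148.0], 0.84)]
2 holder [([302.0, 132.0], 0.57)]
3 torch_tail [([306.0, 156.0], 0.76)]
3 holder [([370.0, 144.0], 0.59)]
5.925
```

View pics/1ab.png

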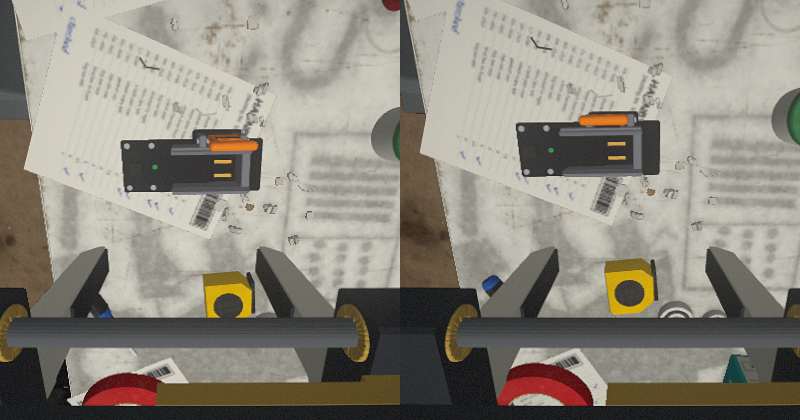

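View pics/1cd.png

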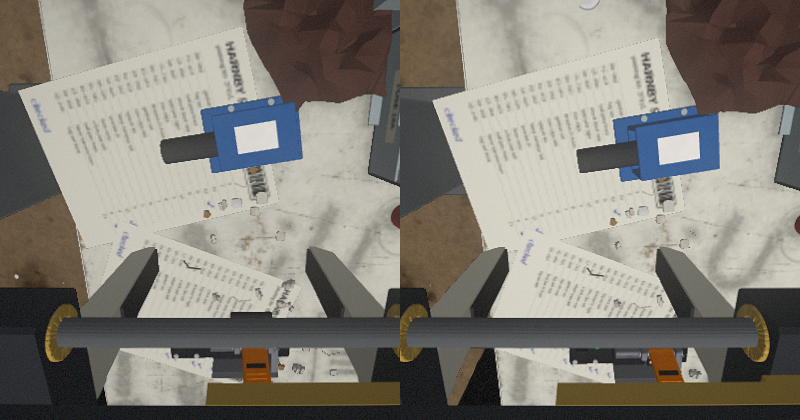

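Left pair: the cradle runs from (121,165) to (262,160) with its mouth at about (170,165) and the clamp standing at +y. Right pair: the torch's tail is at (163,150), entering the holder mouth at about (212,145). I'll enlarge to measure edges.

Run:
```python
import cv2,numpy as np
a=[cv2.imread(f"pics/1_{i}.png") for i in range(4)]
O=[(210,110),(155,100),(190,80),(260,80)]
p=[]
for im,(c,r) in zip(a,O):
    k=cv2.resize(im[r:r+120,c:c+160],(400,300),interpolation=cv2.INTER_CUBIC)
    for g in range(0,160,20): cv2.line(k,(int(g*2.5),0),(int(g*2.5),4),(0,0,255),1); cv2.line(k,(0,int(g*2.5)),(4,int(g*2.5)),(0,0,255),1)
    k=cv2.convertScaleAbs(k,alpha=1.5,beta=25) if p.__len__()<2 else k
    p.append(k)
cv2.imwrite("pics/2.png",np.vstack([np.hstack(p[:2]),np.hstack(p[2:])]))
```

```text
(no output)
```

View pics/2.png

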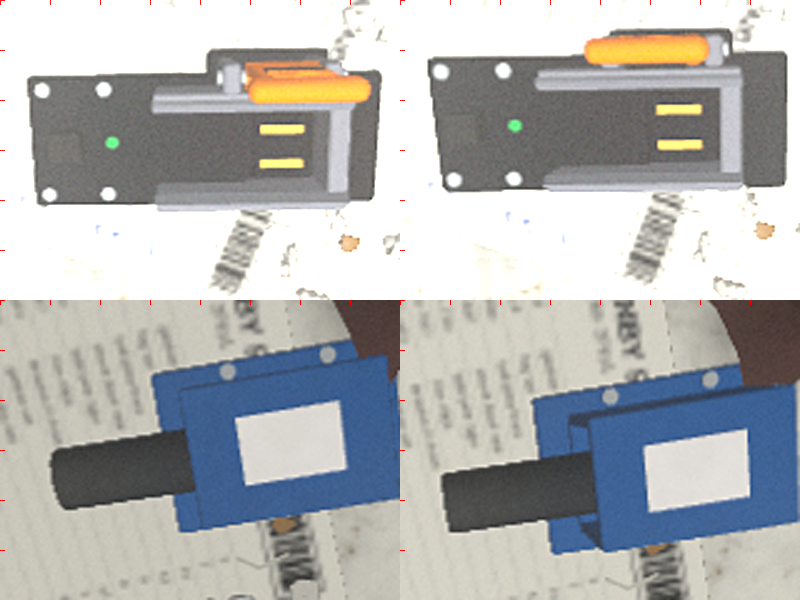

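Enlarged view. In the cradle panels the rest patch is at (64,148) and (460,127), the contacts' centre is at (282,146) and (679,127), and the base corners are visible. In the torch panels the tail centre is at (58,478) and (446,503), and the holder's top mouth edge runs (180,391)-(200,528) and (587,418)-(603,550).

```bash
cat > d.py <<'E'
from h import *
import pickle
np.set_printoptions(precision=4,suppress=True)
fr=pickle.load(open("fr.pkl","rb")); O=[(210,110),(155,100),(190,80),(260,80)]
P=lambda i,p:np.array(O[i])+np.array(p)/2.5
def t(n,i,p,j,q): r=tri([(fr[i],P(i,p)),(fr[j],P(j,q))]); print(n,*r); return r[0]
rest=t("rest",0,(64,148),1,(60,127)); con=t("contacts",0,(282,146),1,(279,127))
d=con-rest; print("dist (103.5)",np.hypot(*d[:2]),"yaw",np.degrees(np.arctan2(d[1],d[0])))
c=[]
for a,b in zip([(28,76),(37,205),(374,197),(380,72)],[(30,58),(45,191),(384,185),(385,52)]): c.append(t("corner",0,a,1,b))
c=np.array(c); print("mean",c.mean(0),"size",np.linalg.norm(c[0]-c[3]),np.linalg.norm(c[1]-c[2]),np.linalg.norm(c[0]-c[1]),"yaw",np.degrees(np.arctan2(*(c[3]-c[0])[1::-1])),np.degrees(np.arctan2(*(c[2]-c[1])[1::-1])))
t("endwall S",0,(349,192),1,(342,188)); t("endwall N",0,(352,108),1,(342,70)) 
tail=t("tail",2,(58,178),3,(46,203)); mo=[t("mouthN",2,(180,91),3,(187,118)),t("mouthS",2,(200,228),3,(203,250))]
m=(mo[0]+mo[1])/2; w=mo[0]-mo[1]; print("mouth",m,"width(54)",np.linalg.norm(w),"yaw",np.degrees(np.arctan2(-w[0],w[1])))
foot=[t("foot",2,(153,74),3,(133,98)),t("foot",2,(182,232),3,(156,253))]
# torch axis points at z .0275
for i,a,b in((2,(58,178),(191,160)),(3,(46,203),(193,184))):
    A=atz(fr[i],P(i,a),.027);B=atz(fr[i],P(i,b),.028);print(A,B,"torch yaw",np.degrees(np.arctan2(*(B-A)[1::-1])))
E
python3 d.py
```

```text
rest [ 0.4799 -0.2398  0.0267] [np.float64(0.43228165790712336), np.float64(0.4405817968557603)]
contacts [ 0.5824 -0.2385  0.0319] [np.float64(0.12234267033342708), np.float64(0.12490841249671768)]
dist (103.5) 0.10253628929519747 yaw 0.7367857440750577
corner [ 0.4589 -0.2088 -0.0013] [np.float64(0.004403963267247142), np.float64(0.004488717030937005)]
corner [ 0.4603 -0.2742  0.0014] [np.float64(0.011615213016328925), np.float64(0.011811954647054366)]
corner [ 0.6335 -0.2686  0.0092] [np.float64(0.5755510374324719), np.float64(0.586753864872031)]
corner [ 0.632  -0.2059  0.0081] [np.float64(0.13344010974432982), np.float64(0.13604916719239465)]
mean [ 0.5462 -0.2394  0.0044] size 0.17331120169738792 0.17352367320865944 0.06548619206746441 yaw 0.982103557287386 1.861126510010852
endwall S [ 0.6118 -0.261   0.0446] [np.float64(3.0670812562921976), np.float64(3.13302946299025)]
endwall N [ 0.609  -0.2154  0.0575] [np.float64(2.761108930553725), np.float64(2.82535555581665)]
tail [0.4754 0.0304 0.0292] [np.float64(0.15485050377011558), np.float64(0.15329771673761197)]
mouthN [0.531  0.0667 0.055 ] [np.float64(0.24630212058963208), np.float64(0.24355019253525395)]
mouthS [0.5386 0.0153 0.0638] [np.float64(0.8288101615306408), np.float64(0.8196837334154414)]
mouth [0.5348 0.041  0.0594] width(54) 0.05265337211073863 yaw 8.383382679884496
foot [ 0.5153  0.0744 -0.    ] [np.float64(0.03640106148822421), np.float64(0.03602688507539635)]
foot [0.5278 0.0033 0.0079] [np.float64(0.1748112773692019), np.float64(0.17320714077777194)]
[0.4749 0.0303 0.027 ] [0.5335 0.0381 0.028 ] torch yaw 7.5757729814896
[0.4753 0.0299 0.027 ] [0.5399 0.0384 0.028 ] torch yaw 7.447709209489628
```

Measurements agree with the text: rest height 27 mm (24 given), base 174x65 mm, holder width 53 mm, contacts 102.5 mm from the rest (103.5). Cradle origin is about (0.5235,-0.239), yaw 1.1°. The torch lies along 7.6° with its tail at (0.475,0.030). Next I draw it out and lay it down.

```bash
cat > e.py <<'E'
from h import *
np.set_printoptions(precision=3,suppress=True)
y=np.radians(7.7); u=np.array([np.cos(y),np.sin(y),0]); R=down(y-np.pi/2)
g=np.array([.475,.0302,0])+.017*u+[0,0,.030]
S=lambda m:print(m,*[np.round(status.state()[k],3) for k in("clock","tcp_pos","force","opening","gripper_force")])
env.movep(g+[0,0,.1],R); env.servo_line(g,.12); S("down")
fingers.clamp(); S("grip")
env.servo_line(g-.112*u,.1); S("pulled")
env.servo_line(g-.112*u+[0,0,.05],.12)
R0=down(0)
env.movep([.44,-.125,.09],R0); f=viewer.grab_frame("side"); cv2.imwrite("pics/3.png",f["image"])
env.servo_line([.44,-.125,.028],.08); S("low"); f0=np.array(status.state()["force"])
z=.028
while z>.0165:
    z-=.0015; env.servo_line([.44,-.125,z],.03); F=np.array(status.state()["force"])-f0
    if F[2]>2.5: break
S(F)
E
python3 e.py
```

```text
down 8.275 [0.492 0.032 0.031] [ 0.294  0.097 -0.079] 1.003 0.0
grip 9.317 [0.492 0.032 0.03 ] [-0.2   -0.049 -0.552] 0.292 29.974
pulled 10.583 [0.382 0.017 0.03 ] [-0.747  0.619 -0.374] 0.291 29.974
low 13.633 [ 0.44  -0.125  0.028] [-0.567 -0.491 -1.153] 0.288 29.974
[-0.651  0.352  5.468] 15.383 [ 0.44  -0.125  0.018] [-1.218 -0.139  4.316] 0.295 29.976
```

```bash
cat > f.py <<'E'
from h import *
np.set_printoptions(precision=4,suppress=True)
fingers.ungrasp(); env.servo_line([.44,-.125,.14],.15)
obs={"torch_tail":[],"torch_lens":[],"torch":[]}
for i,p in enumerate([(.44,-.115,.18),(.48,-.10,.18)]):
    env.movep(p,down(0)); f=viewer.grab_frame("wrist"); cv2.imwrite(f"pics/4_{i}.png",f["image"])
    for t in obs:
        r=search_frame(f,t); print(i,t,[(np.round(x["point"]).tolist(),round(x["score"],2),atz(f,x["point"],.0175)) for x in r[:2]])
        if r: obs[t].append((f,r[0]["point"]))
for t in obs:
    if len(obs[t])==2: print(t,tri(obs[t]))
print(status.state()["clock"])
a=cv2.imread("pics/4_0.png");b=cv2.imread("pics/4_1.png")
cv2.imwrite("pics/4.png",np.hstack([a[:,100:500],b[:,50:450]]))
import pickle;pickle.dump([x[0] for x in obs["torch"]],open("fr2.pkl","wb"))
E
python3 f.py
```

```text
0 torch_tail [([279.0, 157.0], 0.65, array([ 0.4367, -0.0687,  0.0175]))]
0 torch_lens [([278.0, 159.0], 0.97, array([ 0.4361, -0.0707,  0.0175]))]
0 torch [([282.0, 157.0], 0.91, array([ 0.4406, -0.0684,  0.0175]))]
1 torch_tail [([245.0, 174.0], 0.94, array([ 0.4395, -0.0713,  0.0175]))]
1 torch_lens [([244.0, 175.0], 0.63, array([ 0.4379, -0.072 ,  0.0175]))]
1 torch [([245.0, 171.0], 0.62, array([ 0.4392, -0.0681,  0.0175]))]
torch_tail (array([ 0.4374, -0.0717,  0.0065]), [np.float64(1.6169229838742545), np.float64(1.599243110720939)])
torch_lens (array([ 0.4364, -0.0726,  0.0089]), [np.float64(0.8916612166325819), np.float64(0.8818939943011087)])
torch (array([ 0.4404, -0.0671,  0.0257]), [np.float64(0.3826127392117379), np.float64(0.3782270707364938)])
18.4667
```

View pics/4.png

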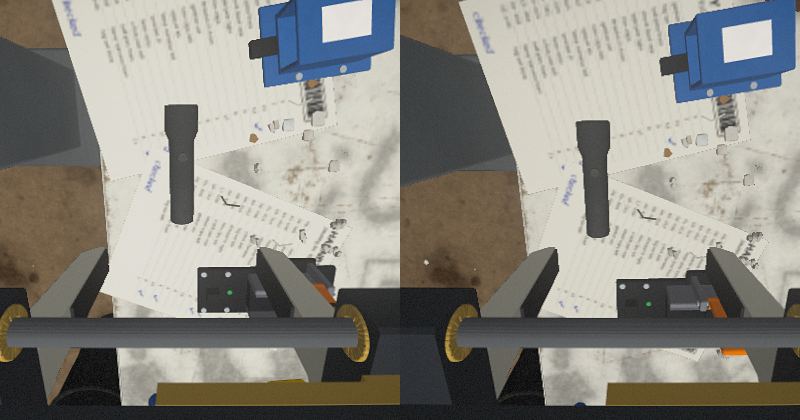

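The torch lies on the bench: lens face at (281,105) and tail at (282,221) in full-frame pixels of view 0, and (243,122) and (248,235) in view 1. It isn't rolling.

```bash
cat > g.py <<'E'
from h import *
import pickle
np.set_printoptions(precision=4,suppress=True)
fr=pickle.load(open("fr2.pkl","rb"))
L=tri([(fr[0],(281,105)),(fr[1],(243,122))]);T=tri([(fr[0],(282,221)),(fr[1],(248,235))]);print(L,T)
L=np.mean([atz(f,p,.02) for f,p in zip(fr,[(281,105),(243,122)])],0);T=np.mean([atz(f,p,.016) for f,p in zip(fr,[(282,221),(248,235)])],0)
d=(L-T)[:2];n=np.linalg.norm(d);d/=n;phi=np.arctan2(d[1],d[0]);print(L,T,"len",n,"phi",np.degrees(phi))
mid=(L+T)[:2]/2; g2=mid+d*.050; g=np.array([*g2,.0175]); a=phi-np.pi/2; R=down(a)
if not(.118<n<.136): raise SystemExit("check")
S=lambda m:print(m,*[np.round(status.state()[k],3) for k in("clock","tcp_pos","force","opening","gripper_force")])
env.movep(g+[0,0,.08],R); env.servo_line(g,.12); fingers.clamp(); S("grip")
env.servo_line(g+[0,0,.12],.12)
yaw=np.radians(1.1); c=np.array([np.cos(yaw),np.sin(yaw),0]); O=np.array([.5235,-.239,0])
R2=down(yaw+np.pi/2); p=O-.041*c
env.movep(p+[0,0,.14],R2); env.servo_line(p+[0,0,.085],.1); S("above")
for n in("scene","side","wrist"):
    f=viewer.grab_frame(n); cv2.imwrite(f"pics/5{n}.png",f["image"]); 
    print(n,"seat mouth proj",proj(f,[O+[0,0,.05],O+.064*c+[0,0,.0377],O-.044*c+[0,0,.024],O+.072*c+[0,0,.08],O-.054*c+[0,0,.085]]).tolist())
a=cv2.imread("pics/5side.png")[190:330,200:390];w=cv2.imread("pics/5wrist.png")
cv2.imwrite("pics/5.png",np.hstack([cv2.resize(a,(407,300),interpolation=cv2.INTER_CUBIC),cv2.resize(w,(393,300))]))
E
python3 g.py
```

```text
(array([ 0.4392, -0.0168,  0.0186]), [np.float64(0.4947777364948898), np.float64(0.48835171496766067)]) (array([ 0.4405, -0.1409,  0.0192]), [np.float64(0.42391125916139544), np.float64(0.41965574787032617)])
[ 0.4393 -0.0168  0.02  ] [ 0.4402 -0.1421  0.016 ] len 0.12536070244175473 phi 90.43770800162115
grip 20.775 [ 0.439 -0.029  0.017] [ 0.115  0.264 -0.524] 0.36 29.99
above 24.308 [ 0.482 -0.239  0.085] [-0.864  0.585  0.61 ] 0.358 29.923
scene seat mouth proj [[327.51264863247985, 193.76975496732268], [309.8940224727322, 189.2735075203438], [339.07428974437073, 205.60050353562463], [308.4412623795745, 177.7004529381712], [343.7565323127902, 191.39446326938122]]
side seat mouth proj [[276.1895620378952, 259.98124182047326], [300.84221366245214, 256.7684362131677], [258.844903331376, 272.5805989948936], [304.59022542303757, 243.11160200290783], [254.18833010180578, 255.18052709784396]]
wrist seat mouth proj [[280.91978807518626, 297.35518096228384], [280.93615773373386, 353.9202054225525], [281.06587650428247, 229.38734854875062], [280.7258682523341, 407.3922547469034], [280.74642481412127, 251.2560179837516]]
```

View pics/5.png

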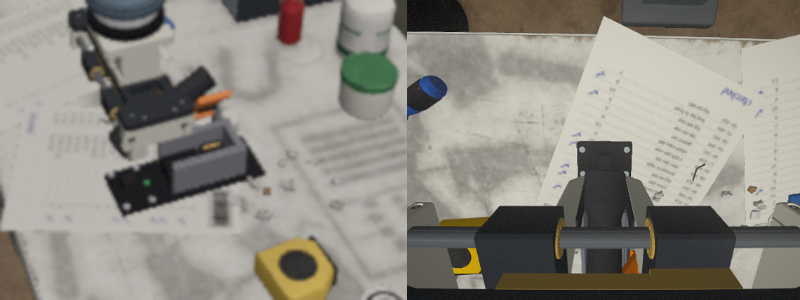

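The side view is worrying: the tail, at crop (205,75), stands well above where a level torch would put it (224,113). It may have swung up against the clamp, so I'll look closer.

```bash
cat > i.py <<'E'
from h import *
np.set_printoptions(precision=3,suppress=True)
F={n:viewer.grab_frame(n) for n in("scene","side")}
for t in("torch_tail","clamp_tip"):
    o=[]
    for n,f in F.items():
        r=search_frame(f,t); print(t,n,[(np.round(x["point"]).tolist(),round(x["score"],2)) for x in r[:2]])
        if r:o.append((f,r[0]["point"]))
    if len(o)==2: print(tri(o))
a=F["side"]["image"][205:295,235:335];b=F["scene"]["image"][140:230,275:375]
cv2.imwrite("pics/6.png",np.hstack([cv2.resize(k,(400,360),interpolation=cv2.INTER_CUBIC) for k in(a,b)]))
E
python3 i.py
```

```text
torch_tail scene [([344.0, 188.0], 0.46)]
torch_tail side [([287.0, 227.0], 0.63)]
(array([ 0.512, -0.236,  0.119]), [np.float64(15.172751423422824), np.float64(20.02625779832587)])
clamp_tip scene [([309.0, 184.0], 0.77)]
clamp_tip side []
```

View pics/6.png

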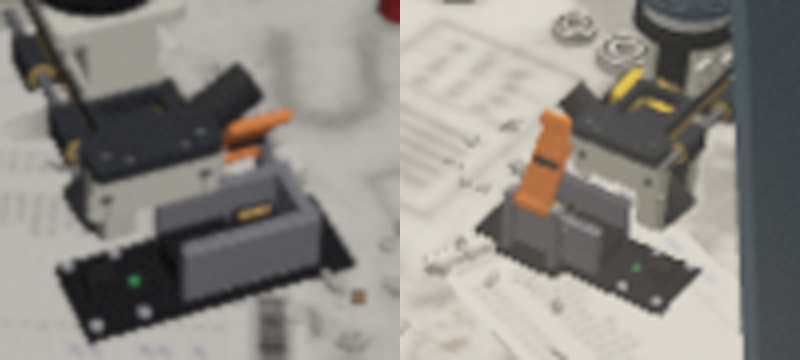

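```bash
cat > j.py <<'E'
from h import *
np.set_printoptions(precision=3,suppress=True)
F={n:viewer.grab_frame(n) for n in("scene","side")}
s,d=F["scene"],F["side"]
print("tail end?",tri([(d,(235+245/4,205+80/4)),(s,(275+175/4,140+93/4))]))
print("clamp tip?",tri([(d,(235+280/4,205+118/4)),(s,(275+158/4,140+115/4))]), "ctop upright proj", proj(d,[[.579,-.204,.124],[.579,-.204,.06]]),proj(s,[[.579,-.204,.124],[.579,-.204,.06]]))
t=status.state();print(t["force"],t["wrist_torque"],t["clock"],t["joint_positions"])
# projected gripper/tail hypotheses for pitch angles
for p in(0,20,30,40,50,60,70,80):
    q=np.array([.482,-.239,.09])+.113*np.array([np.cos(np.radians(p)),0,np.sin(np.radians(p))]);print(p,proj(d,q),proj(s,q))
E
python3 j.py
```

```text
tail end? (array([ 0.568, -0.243,  0.147]), [np.float64(1.1716046597413947), np.float64(0.8744148708630495)])
clamp tip? (array([ 0.587, -0.249,  0.116]), [np.float64(1.916973336556552), np.float64(1.4287318496653056)]) ctop upright proj [[293.306 221.833]
 [292.616 241.87 ]] [[307.503 173.421]
 [306.483 190.067]]
[-0.724  0.459 -0.051] [ 0.179  0.023 -0.014] 24.8583 [-0.668  0.384  1.753  0.     1.004 -2.258]
0 [[304.804 240.416]] [[308.981 174.976]]
20 [[302.767 228.694]] [[311.482 165.647]]
30 [[299.682 223.597]] [[314.096 161.832]]
40 [[295.263 219.251]] [[317.558 158.762]]
50 [[289.603 215.824]] [[321.786 156.555]]
60 [[282.845 213.464]] [[326.669 155.306]]
70 [[275.185 212.289]] [[332.066 155.084]]
80 [[266.867 212.375]] [[337.809 155.923]]
```

The torch caught the clamp on the swing. The strap now leans over the channel with its tip at about (0.587,-0.249,0.116), and the torch rests on top pitched up about 33°, tail at z = 0.147. I'll lift clear, lay the torch level on free bench beside the cradle with the tool tilted, let go, and push the clamp open.

```bash
cat > k.py <<'E'
from h import *
from scipy.spatial.transform import Rotation as Ro
np.set_printoptions(precision=3,suppress=True)
S=lambda m:print(m,*[np.round(status.state()[k],3) for k in("clock","tcp_pos","force","opening","joint_positions")])
yaw=np.radians(1.1);R2=down(yaw+np.pi/2); th=np.radians(36); Rt=Ro.from_euler("y",th).as_matrix()@down(np.pi/2)
q=np.array([.433,-.10,.12])
print(solve_ik(q,Rt),solve_ik([.433,-.10,.018],Rt))
p=np.array(status.state()["tcp_pos"])
env.servo_line(p+[0,0,.075],.12); S("up"); env.servo_line([.41,p[1],p[2]+.075],.15)
env.movep(q,Rt); S("tilted")
for n in("scene","side"):
    f=viewer.grab_frame(n); cv2.imwrite(f"pics/7{n}.png",f["image"])
    print(n,[(np.round(x["point"]).tolist(),round(x["score"],2)) for x in search_frame(f,"torch_tail")[:2]],"level tail",proj(f,q+[.105,0,0]),"lens",proj(f,q-[.005,0,0]),"tail 15deg up",proj(f,q+[.101,0,.027]),"down",proj(f,q+[.101,0,-.027]))
E
python3 k.py
```

```text
[-0.327  0.588  1.493 -0.191  1.661 -1.856] [-0.327  0.719  1.553 -0.191  1.475 -1.82 ]
up 25.633 [ 0.482 -0.24   0.16 ] [-0.082  0.718 -1.677] 0.356 [-0.668  0.3    1.668  0.     1.176 -2.258]
tilted 26.908 [ 0.434 -0.099  0.119] [ 0.338  0.264 -0.679] 0.356 [-0.324  0.592  1.492 -0.191  1.66  -1.856]
scene [([333.0, 212.0], 0.62)] level tail [[299.004 197.124]] lens [[331.783 212.441]] tail 15deg up [[300.543 190.253]] down [[299.783 204.9  ]]
side [([219.0, 208.0], 0.58), ([222.0, 178.0], 0.58)] level tail [[262.352 201.241]] lens [[219.351 210.813]] tail 15deg up [[260.64 192.88]] down [[261.011 210.032]]
```

Run:
```python
import cv2
a=cv2.imread("pics/7side.png",0);b=cv2.imread("pics/7scene.png",0)
for c in(235,245,252,258,262): print("side",c,"r182:",a[182:226:2,c].tolist())
for c in(297,301,306,312,318): print("scene",c,"r180:",b[180:224:2,c].tolist())
```

```text
side 235 r182: [41, 43, 39, 66, 111, 91, 87, 135, 140, 149, 135, 139, 146, 144, 131, 52, 152, 179, 177, 178, 179, 177]
side 245 r182: [49, 33, 37, 39, 36, 40, 46, 128, 149, 147, 149, 149, 148, 115, 34, 150, 179, 178, 178, 176, 175, 178]
side 252 r182: [147, 78, 35, 40, 41, 42, 46, 34, 94, 147, 149, 148, 148, 148, 134, 94, 174, 179, 175, 178, 177, 164]
side 258 r182: [149, 147, 103, 40, 36, 40, 40, 39, 34, 68, 147, 149, 148, 147, 148, 152, 175, 173, 175, 159, 164, 174]
side 262 r182: [177, 188, 181, 88, 62, 43, 41, 42, 41, 34, 98, 147, 146, 107, 141, 154, 172, 173, 172, 169, 164, 167]
scene 297 r180: [197, 202, 208, 167, 73, 78, 82, 69, 72, 144, 145, 145, 146, 145, 200, 174, 199, 209, 204, 213, 216, 210]
scene 301 r180: [201, 199, 120, 73, 74, 77, 78, 68, 105, 144, 144, 144, 145, 165, 215, 214, 214, 204, 206, 209, 207, 212]
scene 306 r180: [144, 67, 65, 94, 77, 73, 101, 178, 178, 153, 109, 131, 145, 151, 206, 196, 210, 215, 215, 209, 204, 208]
scene 312 r180: [76, 72, 70, 125, 141, 97, 78, 105, 116, 128, 136, 125, 107, 70, 69, 201, 207, 203, 192, 206, 214, 214]
scene 318 r180: [102, 139, 104, 75, 74, 70, 70, 73, 139, 177, 177, 155, 141, 142, 144, 138, 153, 204, 201, 203, 206, 204]
```

Pixel profiles are ambiguous because gripper parts overlap. I'll use contact as the gauge: lower in steps, and if the lens touches height without tail contact, tilt further.

```bash
cat > l.py <<'E'
from h import *
from scipy.spatial.transform import Rotation as Ro
np.set_printoptions(precision=3,suppress=True)
Rt=lambda d:Ro.from_euler("y",d,degrees=True).as_matrix()@down(np.pi/2)
env.servo_line([.433,-.10,.06],.12); env.pause(.1); f0=np.array(status.state()["force"]);t0=np.array(status.state()["wrist_torque"])
z=.06
while z>.019:
    z-=.0025; env.servo_line([.433,-.10,z],.08); s=status.state(); F=np.array(s["force"])-f0
    if F[2]>.8: print("contact",z,F,np.array(s["wrist_torque"])-t0)
    if F[2]>8: break
s=status.state();print(z,F,np.array(s["wrist_torque"])-t0,s["clock"],s["tcp_pos"])
E
python3 l.py
```

```text
contact 0.057499999999999996 [-1.073  0.37   1.156] [-0.022 -0.004 -0.032]
contact 0.04999999999999999 [-0.284 -0.202  1.192] [-0.052 -0.061 -0.011]
contact 0.04749999999999999 [-0.732  0.16   1.23 ] [-0.053 -0.032 -0.049]
contact 0.04249999999999998 [-1.238  1.107  0.997] [-0.056 -0.02  -0.026]
contact 0.03749999999999998 [-0.914  0.186  0.825] [-0.035 -0.007 -0.053]
contact 0.027499999999999976 [-0.425  0.055  1.047] [-0.054  0.035 -0.06 ]
contact 0.024999999999999977 [-0.964  0.493  1.425] [-0.061 -0.033  0.003]
contact 0.01999999999999998 [-0.732  1.137  1.191] [-0.061 -0.049  0.002]
contact 0.01749999999999998 [-0.775  1.413  1.208] [-0.002 -0.018 -0.013]
0.01749999999999998 [-0.775  1.413  1.208] [-0.002 -0.018 -0.013] 32.1083 [ 0.433 -0.1    0.017]
```

```bash
cat > m.py <<'E'
from h import *
from scipy.spatial.transform import Rotation as Ro
np.set_printoptions(precision=3,suppress=True)
Rt=lambda d:Ro.from_euler("y",d,degrees=True).as_matrix()@down(np.pi/2)
def S():
    v=[]
    for _ in range(3): env.pause(.03); s=status.state(); v.append(np.r_[s["force"],s["wrist_torque"]])
    return np.mean(v,0)
f0=S(); print(f0)
for a in range(39,56,3):
    try: env.movep([.433,-.10,.018],Rt(a))
    except Exception as e: print(e);break
    F=S()-f0; print(a,F)
    if F[2]>1.8 or abs(F[4])>.15: break
print(status.state()["clock"])
f=viewer.grab_frame("side");g=viewer.grab_frame("scene")
print(proj(f,[[.433,-.1,.0175],[.538,-.1,.0175]]),proj(g,[[.433,-.1,.0175],[.538,-.1,.0175]]))
cv2.imwrite("pics/8.png",np.hstack([cv2.resize(k,(400,360),interpolation=cv2.INTER_CUBIC) for k in(f["image"][180:270,200:300],g["image"][160:250,270:370])]))
E
python3 m.py
```

```text
[ 0.579 -0.311 -0.202  0.097 -0.385 -0.007]
39 [-1.131 -0.575  0.521 -0.062 -0.017 -0.02 ]
42 [-0.805 -0.163  1.213 -0.034 -0.034 -0.002]
45 [-1.036 -0.222  1.086 -0.098 -0.004 -0.   ]
48 [-0.877  0.089  1.793 -0.072  0.016  0.005]
51 [-1.573 -0.607  0.826 -0.075 -0.012  0.012]
54 [-1.185  0.426  0.46  -0.048 -0.041  0.022]
34.3083
[[224.144 241.468]
 [262.94  232.083]] [[327.477 238.478]
 [297.674 223.715]]
```

View pics/8.png

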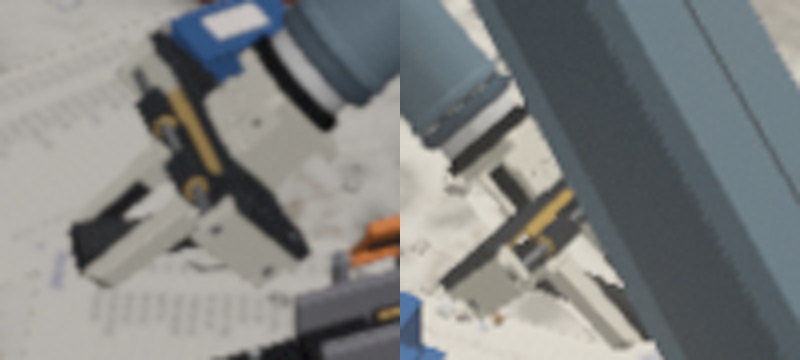

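The picture shows the tilted gripper with the torch's lens end at crop (90,245) and the rest hidden behind the finger and body. At this tilt the gripper body lies right over the tail, about 29 mm above the bench, so the torch can't be pitched up any more. I'll release, rise and look.

```bash
cat > n.py <<'E'
from h import *
import pickle
np.set_printoptions(precision=4,suppress=True)
fingers.ungrasp(); p=np.array([.433,-.10,.018]); env.servo_line(p+[0,0,.09],.12)
fr=[]
for c in((.43,-.15,.2),(.50,-.15,.2)):
    env.movep(c,down(0)); f=viewer.grab_frame("wrist"); fr.append(f)
    cl=f["image"]; 
    for t in("torch","torch_lens","clamp_tip"): print(t,[(np.round(x["point"]).tolist(),round(x["score"],2),atz(f,x["point"],.0175)) for x in search_frame(f,t)[:2]])
    # segment dark blob near expected torch
    g=cv2.cvtColor(cl,cv2.COLOR_BGR2GRAY); m=((g<85)*255).astype(np.uint8)
    n,lab,st,ce=cv2.connectedComponentsWithStats(m)
    for i in range(1,n):
        if 1500<st[i,4]<9000:
            r=cv2.minAreaRect(np.argwhere(lab==i)[:,::-1].astype(np.float32)); b=cv2.boxPoints(r)
            print("blob",st[i],[atz(f,q,.0175)[:2].round(4).tolist() for q in b])
pickle.dump(fr,open("fr3.pkl","wb")); cv2.imwrite("pics/9a.png",fr[0]["image"]);cv2.imwrite("pics/9b.png",fr[1]["image"]); print(status.state()["clock"])
E
python3 n.py
```

```text
torch [([320.0, 150.0], 0.95, array([ 0.4716, -0.0979,  0.0175]))]
torch_lens [([321.0, 152.0], 0.89, array([ 0.4728, -0.0998,  0.0175])), ([389.0, 257.0], 0.63, array([ 0.5647, -0.23  ,  0.0175]))]
clamp_tip [([420.0, 270.0], 0.89, array([ 0.6067, -0.249 ,  0.0175])), ([324.0, 151.0], 0.39, array([ 0.4767, -0.0983,  0.0175]))]
blob [ 358    0  138   42 1818] [[0.506, 0.0119], [0.5033, 0.0479], [0.639, 0.0494], [0.6465, 0.0132]]
blob [ 271  135  113   30 2431] [[0.4167, -0.0814], [0.5411, -0.0809], [0.5444, -0.113], [0.4165, -0.1135]]
torch [([322.0, 262.0], 0.58, array([ 0.5511, -0.2362,  0.0175])), ([257.0, 151.0], 0.55, array([ 0.4712, -0.0989,  0.0175]))]
torch_lens [([254.0, 151.0], 0.66, array([ 0.4678, -0.0988,  0.0175])), ([323.0, 258.0], 0.51, array([ 0.5516, -0.2309,  0.0175]))]
clamp_tip [([349.0, 289.0], 0.92, array([ 0.5881, -0.2759,  0.0175])), ([348.0, 23.0], 0.72, array([0.5652, 0.0284, 0.0175]))]
blob [ 290    0  129   42 2004] [[0.507, 0.0477], [0.6328, 0.0485], [0.6377, 0.0125], [0.5074, 0.0117]]
blob [ 481    0   79   59 4018] [[0.6952, 0.0493], [0.7734, 0.0506], [0.7875, -0.0014], [0.7054, -0.0025]]
blob [ 504   90   56   35 1659] [[0.7363, -0.0331], [0.7961, -0.0324], [0.8059, -0.0673], [0.7442, -0.0679]]
blob [ 205  135  115   31 2886] [[0.4142, -0.0812], [0.5406, -0.0809], [0.5419, -0.1141], [0.4117, -0.1145]]
blob [ 251  227  136   81 5203] [[0.4622, -0.1897], [0.6267, -0.1891], [0.6394, -0.3032], [0.4589, -0.3038]]
38.3083
```

The torch lies flat: x 0.414 to 0.542, y -0.0975, axis along x, lens towards the robot. Now I push the clamp open with closed fingers.

```bash
cat > o.py <<'E'
from h import *
np.set_printoptions(precision=3,suppress=True)
R=down(0); 
env.movep([.5785,-.305,.16],R); fingers.clamp(); env.servo_line([.5785,-.305,.099],.15)
env.servo_line([.5785,-.225,.099],.08); print(status.state()["force"])
env.servo_line([.5785,-.2075,.099],.05); print(status.state()["force"],status.state()["tcp_pos"])
env.servo_line([.5785,-.25,.099],.12); env.servo_line([.5785,-.25,.17],.2)
env.movep([.44,-.12,.16],down(np.pi/2))
for n in("scene","side"):
    f=viewer.grab_frame(n); h=cv2.cvtColor(f["image"],cv2.COLOR_BGR2HSV); m=(h[...,0]>5)&(h[...,0]<18)&(h[...,1]>170)&(h[...,2]>110)
    H=np.array([.578,-.204,.058]); c=proj(f,H+[0,0,.03])[0]; yy,xx=np.nonzero(m); k=np.hypot(xx-c[0],yy-c[1])<40; print(n,"orange",k.sum(),xx[k].mean(),yy[k].mean(),xx[k].min(),xx[k].max(),yy[k].min(),yy[k].max())
    for t in(.6,.9,1.2,1.5,1.7): print(t,proj(f,H+[0,-.036*np.cos(t)+.004*np.sin(t),.036*np.sin(t)+.004*np.cos(t)])[0],"tip",proj(f,H+[0,-.066*np.cos(t)+.004*np.sin(t),.066*np.sin(t)+.004*np.cos(t)])[0])
    cv2.imwrite(f"pics/10{n}.png",f["image"])
print(status.state()["clock"])
E
python3 o.py
```

```text
[-0.686  0.861  0.559]
[ -3.294 -10.77    0.443] [ 0.578 -0.211  0.099]o.py:11: RuntimeWarning: Mean of empty slice.
  H=np.array([.578,-.204,.058]); c=proj(f,H+[0,0,.03])[0]; yy,xx=np.nonzero(m); k=np.hypot(xx-c[0],yy-c[1])<40; print(n,"orange",k.sum(),xx[k].mean(),yy[k].mean(),xx[k].min(),xx[k].max(),yy[k].min(),yy[k].max())
  ret = ret.dtype.type(ret / rcount)
Traceback (most recent call last):
  File "o.py", line 11, in <module>
    H=np.array([.578,-.204,.058]); c=proj(f,H+[0,0,.03])[0]; yy,xx=np.nonzero(m); k=np.hypot(xx-c[0],yy-c[1])<40; print(n,"orange",k.sum(),xx[k].mean(),yy[k].mean(),xx[k].min(),xx[k].max(),yy[k].min(),yy[k].max())
                                                                                                                                                                     ~~~~~~~~~^^
ValueError: zero-size array to reduction operation minimum which has no identity
```

```bash
cat > p.py <<'E'
from h import *
np.set_printoptions(precision=1,suppress=True)
for n in("scene","side"):
    f=viewer.grab_frame(n); h=cv2.cvtColor(f["image"],cv2.COLOR_BGR2HSV); m=(h[...,0]>3)&(h[...,0]<22)&(h[...,1]>130)&(h[...,2]>90)
    H=np.array([.578,-.204,.058]); c=proj(f,H+[0,0,.03])[0]; yy,xx=np.nonzero(m); k=np.hypot(xx-c[0],yy-c[1])<35; print(n,"orange",k.sum())
    if k.sum(): print(xx[k].mean(),yy[k].mean(),xx[k].min(),xx[k].max(),yy[k].min(),yy[k].max())
    for t in(.6,.9,1.2,1.5,1.7): print(t,"tip",proj(f,H+[0,-.066*np.cos(t)+.004*np.sin(t),.066*np.sin(t)+.004*np.cos(t)])[0])
print(status.state()["clock"])
E
python3 p.py
```

```text
scene orange 80
305.7125 184.2625 301 312 174 193
0.6 tip [316.8 172.1]
0.9 tip [314.5 170.8]
1.2 tip [311.4 171.2]
1.5 tip [307.9 173.4]
1.7 tip [305.4 175.8]
side orange 290
291.2551724137931 230.2551724137931 284 299 216 245
0.6 tip [301.1 244.2]
0.9 tip [298.9 235.8]
1.2 tip [296.1 228.2]
1.5 tip [293.  222.1]
1.7 tip [290.9 219.1]
45.2167
```

The clamp is upright again (side view: orange up to row 216, matching θ≈1.7). Now I take the torch by the lens end, approach from above on the robot side so it never crosses the clamp, and lay it in.

```bash
cat > q.py <<'E'
from h import *
np.set_printoptions(precision=3,suppress=True)
S=lambda m:print(m,*[np.round(status.state()[k],3) for k in("clock","tcp_pos","force","opening","gripper_force")])
g=np.array([.428,-.0975,.0175]); fingers.ungrasp()
env.movep(g+[0,0,.08],down(np.pi/2)); env.servo_line(g,.15); fingers.clamp(); S("grip")
env.servo_line(g+[0,0,.18],.2)
yaw=np.radians(1.1); c=np.array([np.cos(yaw),np.sin(yaw),0]); O=np.array([.5235,-.239,0]); p=O-.041*c
env.servo_line([.40,p[1],.2],.2,down(yaw+np.pi/2)); env.servo_line(p+[0,0,.2],.2); S("over")
for n in("side","wrist"): cv2.imwrite(f"pics/11{n}.png",viewer.grab_frame(n)["image"])
env.servo_line(p+[0,0,.09],.15); S("mid"); env.servo_line(p+[0,0,.05],.1); S("low"); env.servo_line(p+[0,0,.042],.04); S("at")
f=viewer.grab_frame("side"); cv2.imwrite("pics/12side.png",f["image"])
print(proj(f,[O+.064*c+[0,0,.045],O+.072*c+[0,0,.058]]))
h=cv2.cvtColor(f["image"],cv2.COLOR_BGR2HSV); m=(h[...,0]>3)&(h[...,0]<22)&(h[...,1]>130)&(h[...,2]>90)
yy,xx=np.nonzero(m[205:250,275:305]); print("orange",len(xx),xx.min()+275,xx.max()+275,yy.min()+205,yy.max()+205)
E
python3 q.py
```

```text
grip 48.708 [ 0.428 -0.098  0.017] [-1.275 -0.242 -0.198] 0.361 29.957
over 51.2 [ 0.482 -0.239  0.199] [ 0.263 -0.022 -1.597] 0.363 29.963
mid 52.183 [ 0.483 -0.24   0.091] [-0.154 -0.681 -1.136] 0.358 29.963
low 52.733 [ 0.483 -0.24   0.05 ] [-0.99   0.305 -0.241] 0.361 29.963
at 53.083 [ 0.483 -0.24   0.042] [ 0.226 -0.768  0.694] 0.361 29.973
[[300.952 254.599]
 [304.211 249.85 ]]
orange 289 284 299 216 245
```

The torch went in gently, the clamp hasn't moved and forces were small. Release, then press the clamp shut.

```bash
cat > r.py <<'E'
from h import *
np.set_printoptions(precision=3,suppress=True)
S=lambda m:print(m,*[np.round(status.state()[k],3) for k in("clock","tcp_pos","force")])
fingers.ungrasp(); p=np.array([.4825,-.2398,0]); env.servo_line(p+[0,0,.15],.2)
f=viewer.grab_frame("side"); print([(np.round(x["point"]).tolist(),round(x["score"],2)) for x in search_frame(f,"torch")[:2]], "expect mid",proj(f,[.5325,-.239,.042])); cv2.imwrite("pics/13.png",f["image"])
R=down(0); env.movep([.5785,-.15,.17],R); fingers.clamp(); H=np.array([.5785,-.204,.058])
def q(t,r): return H+[0,-r*np.cos(t)+.007*np.sin(t)+.0075,r*np.sin(t)+.007*np.cos(t)+.014]
env.servo_line([.5785,-.15,q(1.6,.05)[2]],.2); S("beside")
for t,r in((1.6,.05),(1.2,.054),(.8,.058),(.45,.061),(.15,.063),(.03,.064)):
    env.servo_line(q(t,r),.12); S(t)
    if np.linalg.norm(status.state()["force"])>30: break
E
python3 r.py
```

```text
[([277.0, 263.0], 0.95)] expect mid [[279.731 261.446]]
beside 58.425 [ 0.578 -0.15   0.121] [ 0.215 -0.079  0.618]
1.6 58.892 [ 0.579 -0.189  0.122] [-0.885  0.345  0.711]
1.2 59.225 [ 0.578 -0.21   0.125] [-0.049  0.811  0.074]
0.8 59.567 [ 0.579 -0.232  0.118] [ 0.207 -0.425  0.033]
0.45 59.892 [ 0.578 -0.248  0.104] [-0.873  0.928  0.764]
0.15 60.2 [ 0.578 -0.258  0.088] [-0.661 -0.183  0.043]
0.03 60.45 [ 0.578 -0.261  0.081] [-1.12   1.003 -0.787]
```

```bash
cat > t.py <<'E'
from h import *
np.set_printoptions(precision=1,suppress=True)
F={}
for n in("scene","side"):
    f=viewer.grab_frame(n); F[n]=f;cv2.imwrite(f"pics/14{n}.png",f["image"]); h=cv2.cvtColor(f["image"],cv2.COLOR_BGR2HSV); m=(h[...,0]>3)&(h[...,0]<22)&(h[...,1]>130)&(h[...,2]>90)
    H=np.array([.578,-.204,.058]); c=proj(f,H+[0,-.02,.03])[0]; yy,xx=np.nonzero(m); k=np.hypot(xx-c[0],yy-c[1])<35; print(n,"orange",k.sum(),"fingertip",proj(f,[.578,-.261,.067])[0])
    if k.sum(): print(xx[k].mean(),yy[k].mean(),xx[k].min(),xx[k].max(),yy[k].min(),yy[k].max())
    for t in(0,.1,.3,.6,.9,1.5): print(t,"tip",proj(f,H+[0,-.066*np.cos(t)+.004*np.sin(t),.066*np.sin(t)+.004*np.cos(t)])[0])
    print([(np.round(x["point"]).tolist(),round(x["score"],2)) for x in search_frame(f,"clamp_tip")[:2]])
s=status.state();print(s["clock"],s["force"],s["opening"])
E
python3 t.py
```

```text
scene orange 131 fingertip [317.  179.5]
312.62595419847327 185.6793893129771 304 330 159 193
0 tip [318.4 179.3]
0.1 tip [318.5 177.8]
0.3 tip [318.1 175.1]
0.6 tip [316.8 172.1]
0.9 tip [314.5 170.8]
1.5 tip [307.9 173.4]
[([311.0, 187.0], 0.54)]
side orange 141 fingertip [301.4 255.4]
297.6595744680851 253.48936170212767 288 311 241 263
0 tip [302.8 259.5]
0.1 tip [302.8 257.2]
0.3 tip [302.4 252.3]
0.6 tip [301.1 244.2]
0.9 tip [298.9 235.8]
1.5 tip [293.  222.1]
[([295.0, 255.0], 0.74)]
60.65 [ 0.4 -0.2  0.8] 0.0042824432761391085
```

The clamp came down with the fingers (orange now at rows 241-263, nearly shut). Press it home under force watch.

```bash
cat > u.py <<'E'
from h import *
np.set_printoptions(precision=2,suppress=True)
x,y,z=status.state()["tcp_pos"]; y=-.261; z=.081
while z>.068:
    z-=.0015; env.servo_line([.5785,y,z],.02); s=status.state(); print(round(z,4),np.array(s["tcp_pos"])[2].round(4),np.array(s["force"]))
    if s["force"][2]>20: break
print(s["clock"])
E
python3 u.py
```

```text
0.0795 0.0796 [-0.72  2.62  1.47]
0.078 0.079 [-2.44  2.55  7.43]
0.0765 0.0787 [-3.4   4.19 14.55]
0.075 0.0784 [-5.73  5.75 21.25]
61.65
```

The hard stop came at a fingertip height of 64.5 mm, and the shut face is given as 64 to 65 mm, with 21 N on it. So it's fully shut. Withdraw, check and hand in.

```bash
cat > v.py <<'E'
from h import *
np.set_printoptions(precision=1,suppress=True)
env.pause(.2); env.servo_line([.5785,-.261,.19],.2)
f=viewer.grab_frame("side"); h=cv2.cvtColor(f["image"],cv2.COLOR_BGR2HSV); m=(h[...,0]>3)&(h[...,0]<22)&(h[...,1]>130)&(h[...,2]>90)
H=np.array([.578,-.204,.058])
yy,xx=np.nonzero(m[225:275,280:315]); print(len(xx),xx.min()+280,xx.max()+280,yy.min()+225,yy.max()+225)
for t in(0,.1,.2): print(t,proj(f,H+[[0,-.066*np.cos(t)+.007*np.sin(t),.066*np.sin(t)+.007*np.cos(t)],[0,.007*np.sin(t),.007]]).ravel())
print([(np.round(x["point"]).tolist(),round(x["score"],2)) for x in search_frame(f,"torch")[:2]],status.state()["clock"])
E
python3 v.py
```

```text
300 288 311 240 263
0 [302.8 258.5 292.3 240.5]
0.1 [302.8 256.2 292.2 240.3]
0.2 [302.6 253.8 292.1 240.1]
[([271.0, 262.0], 0.9)] 62.675
```

```bash
python3 -c "
from cell import *
print(workorder.sign_off())"
```

```text
the job is handed in; nothing more can be done
None
```

I handed the job in at about 62.7 s: the torch is in the cradle, released, with the clamp pressed to its hard stop over the tail. On the first carry the torch knocked the clamp partly closed, so I laid it down again, reopened the clamp and repeated the placing. The final check was by force and one camera reading, without measuring the torch's exact position in the channel.

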